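Put the cheese away in its dish

ROBOT

A 7-joint arm with a two-finger parallel gripper is mounted at the origin on a cart in front of the work surface, level with it; the furniture and walls round the work are solid. World frame = base frame: x ahead of the robot, y to its left, z up, the work surface at z = 0. Lengths are in m, angles in rad, forces in N, time in s.
With the tool pointing down it reaches from about 0.35 to 0.9 m from the base axis. Payload 19.9 kg.
Tool frame: the origin (TCP) lies on the centre line of the jaws, within the pads' length; the fingertips stand 22 mm ahead of it and the grasp point (between the pads) lies 3 mm ahead of it; z points along the fingers, y is the line along which they close (so a half turn about z gives the same grasp; the last joint's range is limited). The gripper opens to 94 mm and grips with 3 to 60 N. Pads are 16 mm wide; open, the fingers measure 119 mm over their backs; the gripper's body (75 mm by 177 mm) begins 78 mm behind the grasp point.
Start: joints at [-1.196, 0.417, -0.01, 1.614, 0.005, 1.111, -0.053], TCP at [0.252, 0.572, 0.227] pointing down, gripper open.
Joint ranges: [-2.81, 2.81], [-0.39, 2.02], [-1.27, 1.25], [0.06, 2.57], [-1.19, 4.33], [0.19, 2], [-2.82, 2.82]. Speed limits (rad/s): [1.89, 1.89, 2.39, 2.39, 3.01, 3.01, 3.01].

INTERFACE

Orientations are given as a 3x3 rotation matrix whose columns are the frame's x, y, z axes.
In Python, from workcell import reach, servo_line, goto_joints, gripper_to, sleep, ik, observe, grab_frame, IKError, finish_job, search_frame, outline_of gives the robot as it stands. The module is installed in compiled form; this text tells all that it offers. Calls block until the motion is done:
- reach(position, orientation): joint-space move of the TCP to a pose.
- servo_line(position, ori=None, rate=0.15, stop_force=None): straight line of the TCP; ori=None keeps the orientation; rate is the mean speed in m/s. With stop_force (N) it stops when the force on the tool has changed by that much, and returns True; else False.
- goto_joints(angles): joint-space move.
- gripper_to(opening): opening from 0.0 (shut) to 1.0 (fully open); the grip force is fixed at half the most; returns when the fingers have stopped.
- sleep(seconds).
- ik(position, orientation): joint angles nearest the present ones, or None.
- observe(): the state.
- grab_frame(name): name is "scene" or "top"; returns a dict with "color" (480x640x3 uint8, blue, green, red), "intrinsics" (3x3 intrinsics, pixels), "R" (3x3) and "t" (3): a world point X has camera coordinates R X + t. Camera axes: x right, y down, z forward; pixel columns grow to the right and rows downward; lengths in m; the calibration is good to about 2 mm. A picture is of the moment at which its call begins. There is no depth.
A pose or a line that the arm cannot do raises IKError and nothing moves.
- finish_job(): hands the job in; it is judged then, once.
Trained networks look in a picture, given as the dict that the camera call returned (one of the last four; its "shot" number tells which), for a name from the list of things; names that differ only in an ending like _2 or _b are one class to them, and where a whole thing is asked for, a point or a joint stands for the part that bears it (a point fixed in the world has none). Each returns a list of dicts, best first, with "conf" (0 to 1); they miss things now and then, are a little off and sometimes report something else, mostly with a low value. They report only what shows in the picture. A call takes as long as a camera call.
- search_frame(picture, name): "at" ([x, y, z] in m, in the coordinates of the camera as it stood for that picture, good to about 4 mm: the middle of the surface that is visible of it).
- outline_of(picture, name): "mask" (480x640 bool, what is visible of it).
The state is a dict: "time_s": time; "joint_pos": joint angles; "dq": joint speeds; "effort": joint torques, N m; "position": TCP position; "ee_rot": TCP orientation; "ft_force": force on the tool from outside, world axes, zero at the start; "moment": the same for the moment, N m; "finger_gap": opening from 0.0 (shut) to 1.0 (fully open); "grasp_force": force on a finger pad.
Only numpy, scipy, OpenCV 4.12 (cv2) and the standard library are available. Lean on these libraries where they do the work, as an engineer would, in place of code of your own. Each camera call takes 0.05 s, during which the arm holds its last target. There are 200 camera calls.

TASK

Put the rectangular block of cheese into the small recess in the middle of the wooden cheese dish, seated flat and square on its floor, then put the white cover over it so that its rim sits fully down and level in the larger step around it. Set both down gently rather than dropping them, let go, and leave the cheese wedge and the jars where they are.

Things in the scene. Friction and masses are not known exactly. Their poses are not given: they have to be found in the camera images.
- cheese_mid (a point): Centre of the loose yellow block of cheese: 36 mm along x, 55 mm along y, 30 mm high (z up), about 0.12 kg; this point is 15 mm above its underside. It lies flat on a fixed flat wooden chopping board (170 x 300 mm with its handle, 18 mm thick), nearer or farther than the cheese wedge. It fits the recess either way round.
- recess (a point): Centre of the floor of the small cheese recess, in the middle of the fixed wooden cheese dish (150 mm along x, 190 mm along y, 22 mm high, on the counter, turned either way). Axes of the dish, z up. The floor is 6 mm above the counter; the recess is 44 mm along x, 63 mm along y, 8 mm deep to the ledge round its mouth; edges chamfered 2 mm.
- ledge (a point): Centre of the dish's wider step, straight above recess, at the height of its flat ledge: 8 mm above the recess floor, 14 mm above the counter, 8 mm below the dish's top. The step is 98 mm along x and 118 mm along y (same axes). The cover's rim stands on this ledge, inside the step.
- cover_grip (a point): Centre of the bar grip on the loose white ceramic cover (about 0.3 kg), a shell open below, 90 mm along x, 110 mm along y, walls 4 mm, 40 mm high inside, standing on its rim. The bar is 16 mm along x, 56 mm along y, 46 to 74 mm above the rim; this point is 60 mm above the rim, so 68 mm above recess when seated. Its y goes along the dish's y, either way round.
- cheese: The loose block of cheese itself; origin at the centre of its underside, same axes as cheese_mid.
- cover: The white cover itself; origin at the centre of its lower rim, same axes as cover_grip.
- wedge: A pale wedge of cheese, 58 x 78 mm and 32 mm high, on the same chopping board, its centre about 105 mm from the block's; leave it. Origin at the centre of its underside.
- jar_a: Closed jam jar at the back, 60 mm wide, 75 mm high; leave it. Origin under its centre.
- jar_b: Closed jam jar at the back, 59 mm wide, 75 mm high; leave it. Origin under its centre.

How it is judged:
By the outcome, as a careful person would: the job done as asked, in the order asked, and still so for the second after the job is handed in, with the robot touching nothing.
It also fails if it takes over 67 s, if anything falls off the work surface, if the arm or the gripper's body presses on something with over 40 N, if the wrist force passes 120 N, or if a joint passes its speed limit or range.

## Working session

There is one attempt and no reset: what is moved stays moved. The work goes in short steps, each a Python script; the robot and the scene stay as the last script left them, time stands still between calls to the robot, and variables do not carry over. Pictures are saved under pics/ and viewed, at most 10 in all, crops included, and the job is handed in when it is done.

```bash
mkdir -p pics; cat > h.py <<'E'
from workcell import *
import numpy as np, cv2
def world(f,p): return f["R"].T@(np.array(p)-f["t"])
def ray(f,uv,z):
    d=f["R"].T@np.linalg.inv(f["intrinsics"])@np.array([uv[0],uv[1],1.]); c=-f["R"].T@f["t"]
    return c+d*(z-c[2])/d[2]
E
python3 - <<'E'
from h import *
np.set_printoptions(precision=4,suppress=True)
for n in ("top","scene"):
    f=grab_frame(n); cv2.imwrite(f"pics/{n}0.png",f["color"])
    print(n,"cam",-f["R"].T@f["t"],f["intrinsics"][0,0], f["R"][2])
    for k in ("cheese_mid","recess","ledge","cover_grip","cover","cheese","wedge","jar_a"):
        print(k,[(world(f,d["at"]).round(4),round(d["conf"],2)) for d in search_frame(f,k)[:3]])
    for k in ("cheese","cover","recess","wedge"):
        for d in outline_of(f,k)[:1]:
            m=d["mask"].astype(np.uint8); c,_=cv2.findContours(m,0,2)
            c=max(c,key=cv2.contourArea); print("mask",k,d["conf"],m.sum(),cv2.minAreaRect(c))
print(observe()["time_s"],observe()["ee_rot"])
E
```

```text
top cam [ 0.4037 -0.0264  1.0982] 514.4708406373963 [ 0.1882  0.0296 -0.9817]
cheese_mid [(array([ 0.6053, -0.0199,  0.0461]), 0.97)]
recess [(array([ 0.5026, -0.2509,  0.0204]), 0.95)]
ledge [(array([ 0.5057, -0.25  ,  0.0243]), 0.9), (array([0.4862, 0.2602, 0.0491]), 0.4)]
cover_grip [(array([0.4865, 0.2571, 0.0495]), 0.97)]
cover [(array([0.4899, 0.257 , 0.0503]), 0.89)]
cheese [(array([ 0.6011, -0.0191,  0.0488]), 0.68), (array([0.492 , 0.0145, 0.0449]), 0.31)]
wedge [(array([0.494 , 0.0143, 0.0442]), 0.59)]
jar_a [(array([ 0.7286, -0.1584,  0.0717]), 0.97), (array([0.7291, 0.1073, 0.0784]), 0.96)]
mask cheese 0.84 509 ((342.0, 240.0), (28.0, 18.0), 90.0)
mask cover 0.91 2539 ((205.928955078125, 293.7569580078125), (45.79216766357422, 57.82746887207031), 60.461219787597656)
mask recess 0.73 7144 ((453.1156921386719, 289.99365234375), (76.49417877197266, 96.36243438720703), 72.83808135986328)
mask wedge 0.92 644 ((330.5084228515625, 289.119140625), (27.689796447753906, 36.668701171875), 10.007980346679688)
scene cam [ 0.2154 -0.6541  0.6504] 445.2948686891441 [ 0.421   0.67   -0.6
[... 335 characters left out ...]
269,  0.0447]), 0.72)]
wedge [(array([0.4944, 0.0028, 0.0456]), 0.89)]
jar_a [(array([ 0.7235, -0.1772,  0.0558]), 0.6)]
mask cheese 0.95 564 ((317.68963623046875, 255.22413635253906), (21.726354598999023, 29.711254119873047), 68.19859313964844)
mask cover 0.61 1744 ((219.12472534179688, 211.64364624023438), (57.38658142089844, 38.03749084472656), 19.29004669189453)
mask recess 0.81 9130 ((339.15765380859375, 356.5115051269531), (118.40284729003906, 88.14434051513672), 37.87498474121094)
mask wedge 0.88 660 ((269.1728820800781, 265.8810729980469), (25.813247680664062, 34.740325927734375), 75.46554565429688)
1.3 [[-0.9148  0.4039  0.    ]
 [ 0.4039  0.9148 -0.0001]
 [-0.0001 -0.0001 -1.    ]]
```

```bash
python3 - <<'E'
import cv2
a=cv2.imread("pics/top0.png"); cv2.imwrite("pics/top0c.png",cv2.resize(a[190:390,150:520],(740,400),interpolation=cv2.INTER_CUBIC))
g=lambda r,c:cv2.resize(a[r:r+72,c:c+90],None,fx=4.4,fy=4.1,interpolation=cv2.INTER_CUBIC)
E
```

```text
(no output)
```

View pics/top0c.png

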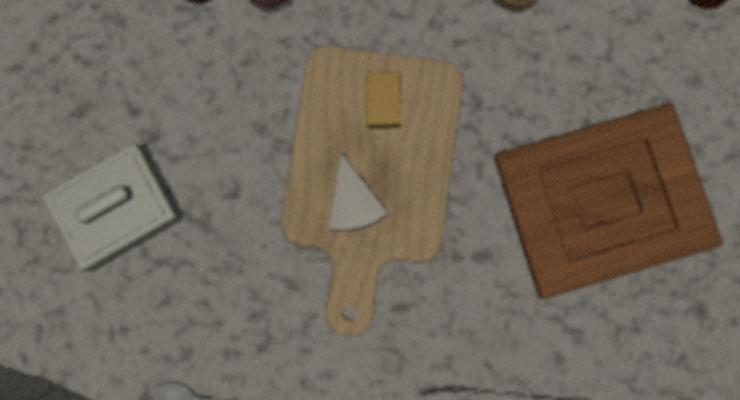

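View pics/scene0.png

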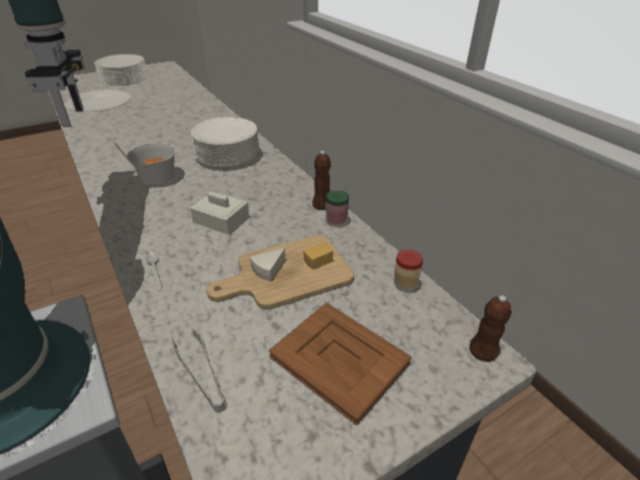

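```bash
cat > fit.py <<'E'
from h import *
from scipy.optimize import minimize
S=4
def box(lx,ly,z0,z1): return np.array([[a*lx/2,b*ly/2,z] for a in(-1,1) for b in(-1,1) for z in(z0,z1)])
MODELS={"cheese":[box(.036,.055,.018,.048)],"recess":[box(.15,.19,0,.022)],
 "cover":[box(.09,.11,0,.044),box(.016,.056,.046,.074)]}
def render(f,parts,p,zoff=0):
    c,s=np.cos(p[2]),np.sin(p[2]); im=np.zeros((480*S,640*S),np.uint8)
    for P in parts:
        X=P@np.array([[c,s,0],[-s,c,0],[0,0,1]])+[p[0],p[1],zoff]
        q=(X@f["R"].T+f["t"])@f["intrinsics"].T; uv=q[:,:2]/q[:,2:]
        h=cv2.convexHull(((uv+.5)*S*16-8).astype(np.float32)).round().astype(np.int32)
        cv2.fillPoly(im,[h],1,shift=4)
    return cv2.resize(im.astype(np.float32),(640,480),interpolation=cv2.INTER_AREA)
def fit(views,parts,p0,zoff=0):
    def cost(q):
        p=[p0[0]+q[0]*.01,p0[1]+q[1]*.01,p0[2]+q[2]*.1]
        return sum(np.abs(render(f,parts,p,zoff)-m).sum()/m.sum() for f,m in views)
    r=min((minimize(cost,[0,0,0],method="Nelder-Mead",options=dict(initial_simplex=s*np.array([[-.5,-.5,-.5],[1,0,0],[0,1,0],[0,0,1]])))for s in(1,-1.)),key=lambda r:r.fun)
    return np.array(p0)+r.x*[.01,.01,.1], r.fun/len(views)
E
python3 - <<'E'
from fit import *
import pickle
np.set_printoptions(precision=4,suppress=True)
F={n:grab_frame(n) for n in("top","scene")}
G={"cheese":(.6,-.022,.0),"recess":(.503,-.255,.25),"cover":(.485,.25,-.6)}
allm={}
for k,g in G.items():
    V={n:(f,outline_of(f,k)[0]["mask"].astype(np.float32)) for n,f in F.items()}
    allm[k]=V
    for n,v in V.items(): print(k,n,*fit([v],MODELS[k],g))
    print(k,"joint",*fit(list(V.values()),MODELS[k],g))
pickle.dump(allm,open("m.pkl","wb"))
E
```

```text
cheese top [ 0.6102 -0.0113 -0.1297] 0.6190604567527771
cheese scene [ 0.6049 -0.0209  0.7659] 0.2234719842672348
cheese joint [ 0.6053 -0.0174  1.6377] 0.10804969072341919
recess top [ 0.5056 -0.2513  0.3133] 0.07135558873414993
recess scene [ 3.1497  3.3383 22.45  ] 1.0
recess joint [ 3.1497  3.3383 22.45  ] 1.0
cover top [ 0.4898  0.2657 -0.7617] 0.3198744058609009
cover scene [ 0.4874  0.261  -1.3581] 0.1753370463848114
cover joint [ 0.4881  0.2631 -1.3049] 0.23367902636528015
```

```bash
python3 - <<'E'
from fit import *
import pickle
np.set_printoptions(precision=4,suppress=True)
allm=pickle.load(open("m.pkl","rb"))
G={"cheese":(.6,-.022,1.57),"recess":(.503,-.255,.28),"cover":(.485,.255,.5)}
for k,g in G.items():
    V=allm[k]
    for n,v in V.items():
        ys,xs=np.nonzero(v[1]);print(k,n,*fit([v],MODELS[k],g),xs.min(),xs.max(),ys.min(),ys.max(),v[1].sum(),render(v[0],MODELS[k],g).sum())
        c=v[0]["color"].copy(); cs,_=cv2.findContours((v[1]>0).astype(np.uint8),0,2); cv2.drawContours(c,cs,-1,(0,0,255),1)
    print(k,"joint",*fit(list(V.values()),MODELS[k],g))
E
```

```text
cheese top [ 0.6055 -0.0169  1.6215] 0.10056695342063904 333 350 227 254 463.0 498.5
cheese scene [ 0.6045 -0.0205  1.6292] 0.052101019769907 303 332 243 269 589.0 606.625
cheese joint [ 0.6054 -0.0172  1.6137] 0.10741003602743149
recess top [ 0.5061 -0.2529  0.2991] 0.07252214103937149 397 511 242 339 7340.0 6808.1875
recess scene [ 3.1497  3.3383 22.48  ] 1.0 393 422 250 291 1012.0 8879.8125
recess joint [ 3.1497  3.3383 22.48  ] 1.0
cover top [0.4894 0.2654 0.5517] 0.03436526656150818 172 240 263 325 2568.0 2645.6875
cover scene [0.4884 0.2614 0.5555] 0.04865181818604469 190 248 192 234 1706.0 1805.5
cover joint [0.489  0.2645 0.5488] 0.05547851324081421
```

```bash
python3 - <<'E'
from fit import *
np.set_printoptions(precision=4,suppress=True)
g=(.505,-.255,.29); vis=[]
for i in range(2):
  for n in("top","scene"):
    f=grab_frame(n)
    for k in("recess","ledge"):
      for d in outline_of(f,k)[:3]:
        m=d["mask"].astype(np.float32)
        if (m*render(f,MODELS["recess"],g)).sum()>.5*m.sum() and m.sum()>4000:
            p,e=fit([(f,m)],MODELS["recess"],g); print(n,k,d["conf"],m.sum(),p,e)
    if i==0:
        c=cv2.resize(f["color"],None,fx=5,fy=5,interpolation=cv2.INTER_CUBIC)
        def pts(lx,ly,z):
            P=np.array([[lx,ly],[lx,-ly],[-lx,-ly],[-lx,ly]])/2;t=p[2];R=np.array([[np.cos(t),-np.sin(t)],[np.sin(t),np.cos(t)]])
            X=np.c_[P@R.T+p[:2],np.full(4,z)];q=(X@f["R"].T+f["t"])@f["intrinsics"].T
            return (((q[:,:2]/q[:,2:])+.5)*5-.5).round().astype(np.int32)
        for a in((.15,.19,.022),(.098,.118,.022),(.044,.063,.014)): cv2.polylines(c,[pts(*a)],True,(0,255,0),1)
        u,v=pts(0,0,.02)[0]; vis.append(c[max(0,v-290):v+290,u-300:u+300][:, 0:600])
for i,v in enumerate(vis): cv2.imwrite(f"pics/dish{i}.png",v)
E
```

```text
top recess 0.95 7228.0 [ 0.5075 -0.251   0.3097] 0.05790847912430763
top ledge 0.56 7360.0 [ 0.5057 -0.2528  0.3125] 0.07308084517717361
scene recess 0.79 9184.0 [ 0.5063 -0.2559  0.2967] 0.036149825900793076
scene ledge 0.8 9132.0 [ 0.5067 -0.2561  0.2977] 0.03181805834174156
top recess 0.93 7215.0 [ 0.5061 -0.2522  0.3025] 0.0563322938978672
top ledge 0.72 7395.0 [ 0.5069 -0.253   0.3096] 0.07899763435125351
scene recess 0.76 9142.0 [ 0.5065 -0.2558  0.3079] 0.033006999641656876
scene ledge 0.56 9191.0 [ 0.5066 -0.2558  0.3095] 0.03816233202815056
```

View pics/dish0.png

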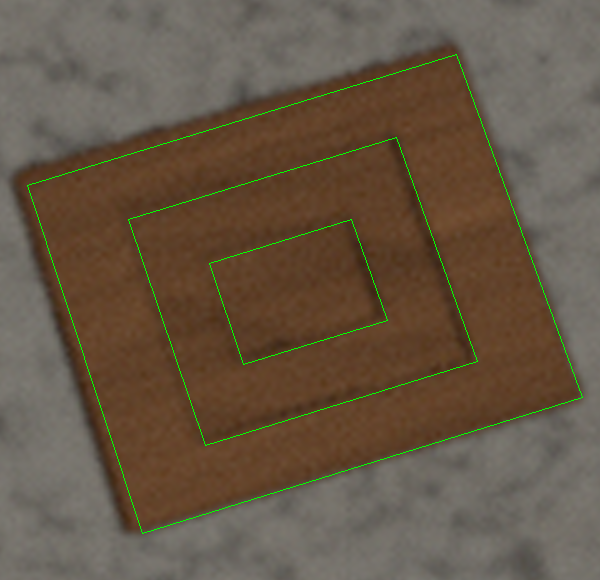

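View pics/dish1.png

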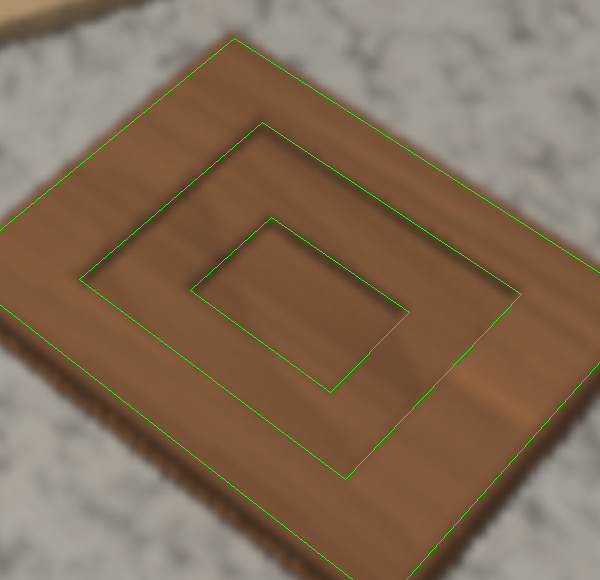

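```bash
cat >> h.py <<'E'
def rot(a): return np.array([[-np.sin(a),np.cos(a),0],[np.cos(a),np.sin(a),0],[0,0,-1.]])
def go(x,y,z,a):
    q0=np.array(observe()["joint_pos"]); best=None
    for b in(a,a+np.pi):
        q=ik([x,y,z],rot(b))
        if q is not None:
            c=np.abs(np.array(q)-q0).max()
            if best is None or c<best[0]: best=(c,b)
    print("turn",best); reach([x,y,z],rot(best[1])); return best[1]
def st():
    o=observe(); print("t",round(o["time_s"],2),np.round(o["position"],4),"gap",round(o["finger_gap"],3),"gf",np.round(o["grasp_force"],1),"F",np.round(o["ft_force"],1),"M",np.round(o["moment"],2))
E
python3 - <<'E'
from h import *
st(); go(.605,-.019,.16,1.62); st()
servo_line([.605,-.019,.054],rate=.1,stop_force=8); st()
gripper_to(0.0); st()
servo_line([.605,-.019,.16],rate=.12); st()
a=go(.5065,-.254,.13,.305); sleep(.2); st(); print(a)
for n in("top","scene"): cv2.imwrite(f"pics/held_{n}.png",grab_frame(n)["color"])
E
python3 - <<'E'
import cv2,numpy as np
a=cv2.imread("pics/held_scene.png")[230:430,200:460];b=cv2.imread("pics/held_top.png")[200:400,380:520]
cv2.imwrite("pics/held.png",cv2.resize(np.hstack([a,b]),None,fx=2,fy=2))
E
```

```text
t 2.3 [0.2524 0.5717 0.2274] gap 1.001 gf 0.0 F [0.3 0.7 0.1] M [0.02 0.03 0.01]
turn (np.float64(1.1516156290039727), 4.761592653589793)
t 4.75 [ 0.6051 -0.018   0.1599] gap 0.997 gf 0.0 F [ 0.7 -0.2  0.3] M [-0.02  0.12  0.03]
t 5.96 [ 0.6054 -0.0191  0.0546] gap 1.0 gf 0.0 F [-1.   0.5  0.1] M [ 0.03  0.17 -0.  ]
t 6.88 [ 0.605 -0.019  0.054] gap 0.382 gf 30.0 F [-0.1  0.6  0.2] M [0.06 0.14 0.01]
t 7.92 [ 0.6046 -0.0189  0.1593] gap 0.38 gf 30.0 F [-0.4  0.1 -0. ] M [-0.03  0.15  0.01]
turn (np.float64(0.6808998807616597), 3.4465926535897933)
t 9.12 [ 0.5072 -0.253   0.13  ] gap 0.378 gf 30.0 F [ 0.  -0.  -0.7] M [ 0.13  0.07 -0.  ]
3.4465926535897933
```

View pics/held.png

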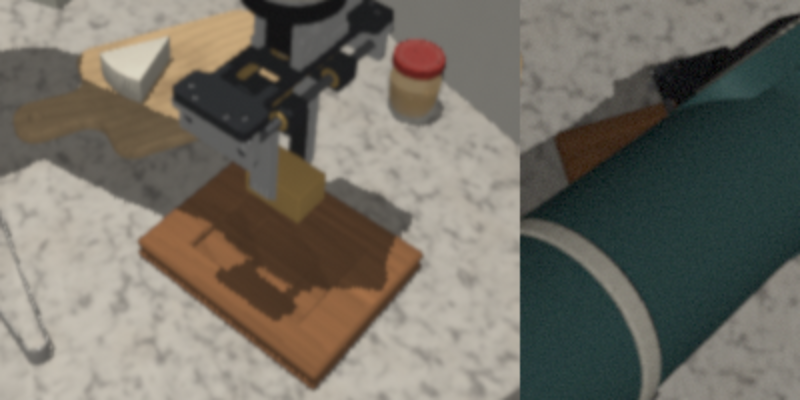

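```bash
python3 - <<'E'
from fit import *
servo_line([.5065,-.254,.058],rate=.12,stop_force=8); sleep(.2); st()
f=grab_frame("scene"); p0=observe()["position"]
cv2.imwrite("pics/low.png",cv2.resize(f["color"][280:420,260:430],None,fx=4,fy=4,interpolation=cv2.INTER_CUBIC))
ms=outline_of(f,"cheese"); print([(d["conf"],d["mask"].sum()) for d in ms])
hsv=cv2.cvtColor(f["color"],cv2.COLOR_BGR2HSV); keep=(hsv[...,1]>70).astype(np.float32)
m=ms[0]["mask"].astype(np.float32); P=[box(.036,.055,0,.03)]
def cost(q,zo=p0[2]-.036): return (np.abs(render(f,P,[p0[0]+q[0]*.01,p0[1]+q[1]*.01,.305+q[2]*.1],zo)-m)*keep).sum()/m.sum()
for s in(.4,-.4):
    r=minimize(cost,[0,0,0],method="Nelder-Mead",options=dict(initial_simplex=s*np.array([[-.5,-.5,-.5],[1,0,0],[0,1,0],[0,0,1]])))
    print(p0,r.x*[.01,.01,.1],r.fun,cost([0,0,0]))
E
```

```text
t 10.18 [ 0.5069 -0.254   0.0586] gap 0.383 gf 30.0 F [ 0.2 -0.1 -0.8] M [ 0.07  0.09 -0.03]
[(0.84, np.int64(563))]
[ 0.50680243 -0.25401484  0.05850619] [-0.00100087 -0.0034824  -0.01214071] 0.14409413933753967 0.2223579
[ 0.50680243 -0.25401484  0.05850619] [-0.00076033 -0.0035254  -0.03750847] 0.14087477326393127 0.2223579
```

View pics/low.png

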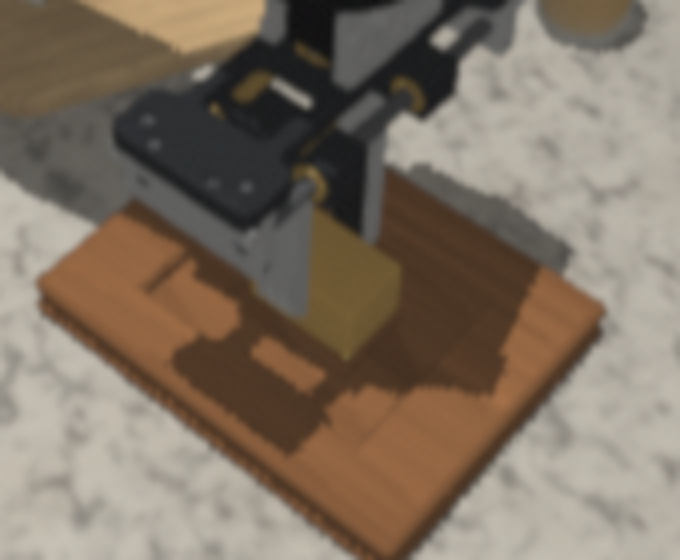

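```bash
python3 - <<'E'
from h import *
servo_line([.507,-.2528,.0585],rate=.05); sleep(.2)
print(servo_line([.507,-.2528,.039],rate=.02,stop_force=4)); sleep(.2); st()
E
```

```text
True
t 11.69 [ 0.5069 -0.2528  0.0422] gap 0.382 gf 30.0 F [0.3 0.5 7.1] M [ 0.21  0.28 -0.  ]
```

```bash
python3 - <<'E'
from fit import *
gripper_to(0.55); sleep(.1); st()
servo_line([.507,-.2528,.16],rate=.12); gripper_to(1.0)
go(.489,.263,.2,.553); st()
f=grab_frame("scene"); g=grab_frame("top")
np.set_printoptions(precision=4,suppress=True)
for n,F in(("scene",f),("top",g)):
    d=[x for x in outline_of(F,"cheese")][0]; m=d["mask"].astype(np.float32)
    print(n,d["conf"],m.sum(),*fit([(F,m)],[box(.036,.055,.006,.036)],(.507,-.254,.305)))
cv2.imwrite("pics/seated.png",np.hstack([cv2.resize(f["color"][300:420,265:415],(500,400),interpolation=2),cv2.resize(g["color"][240:340,400:475],(300,400),interpolation=2)]))
E
```

```text
t 12.27 [ 0.5066 -0.2525  0.0419] gap 0.548 gf 0.0 F [0.4 0.4 0.1] M [0.11 0.11 0.01]
turn (np.float64(1.0087171013863538), 3.694592653589793)
t 16.08 [0.4895 0.2619 0.2001] gap 1.001 gf 0.0 F [-0.  -0.4  0.5] M [ 0.07  0.09 -0.03]
scene 0.67 833.0 [ 0.5071 -0.2562  0.3371] 0.14570827782154083
top 0.92 530.0 [ 0.506  -0.256   0.3334] 0.06273584812879562
```

View pics/seated.png

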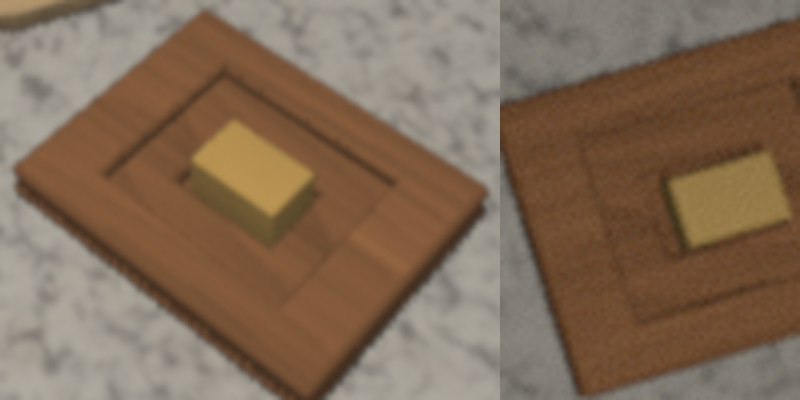

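```bash
python3 - <<'E'
from fit import *
np.set_printoptions(precision=4,suppress=True)
print(servo_line([.489,.2634,.072],rate=.1,stop_force=8)); st()
gripper_to(0.0); st()
servo_line([.489,.2634,.24],rate=.12); st()
go(.507,-.2535,.20,.305); sleep(.2)
servo_line([.507,-.2535,.105],rate=.08,stop_force=8); sleep(.3); st()
f=grab_frame("scene"); p0=observe()["position"]; zo=p0[2]-.072
cv2.imwrite("pics/cov.png",cv2.resize(f["color"][270:420,260:430],None,fx=4,fy=4,interpolation=cv2.INTER_CUBIC))
ms=outline_of(f,"cover"); print([(d["conf"],d["mask"].sum()) for d in ms])
m=ms[0]["mask"].astype(np.float32)
P=[box(.09,.11,0,.044)]
# compare only below the fingers: ignore area around bar/fingers
ign=render(f,[box(.1,.07,.044,.12)],[p0[0],p0[1],.305],zo)>0
k=(~ign).astype(np.float32)
def cost(q): return (np.abs(render(f,P,[p0[0]+q[0]*.01,p0[1]+q[1]*.01,.305+q[2]*.1],zo)-m)*k).sum()/m.sum()
for s in(.4,-.4):
    r=minimize(cost,[0,0,0],method="Nelder-Mead",options=dict(initial_simplex=s*np.array([[-.5,-.5,-.5],[1,0,0],[0,1,0],[0,0,1]])))
    print(p0,r.x*[.01,.01,.1],r.fun,cost([0,0,0]))
E
```

```text
False
t 17.72 [0.4893 0.2636 0.0725] gap 1.002 gf 0.0 F [-0.8 -0.2 -0. ] M [ 0.04  0.13 -0.02]
t 18.89 [0.4891 0.2635 0.0721] gap 0.17 gf 30.0 F [ 1.3  1.4 -0.9] M [ 0.3  -0.22 -0.09]
t 20.44 [0.4888 0.2633 0.2394] gap 0.17 gf 30.0 F [ 0.4  0.6 -3.3] M [0.05 0.1  0.  ]
turn (np.float64(1.000758134407482), 3.4465926535897933)
t 24.17 [ 0.5071 -0.2535  0.1051] gap 0.169 gf 30.0 F [-0.7 -1.1 -3.9] M [0.08 0.14 0.  ]
[(0.93, np.int64(3426))]
[ 0.5071 -0.2535  0.1051] [-0.002  -0.0019 -0.0033] 0.020942790433764458 0.051955633
[ 0.5071 -0.2535  0.1051] [-0.0022 -0.0024 -0.0071] 0.020012404769659042 0.051955633
```

View pics/cov.png

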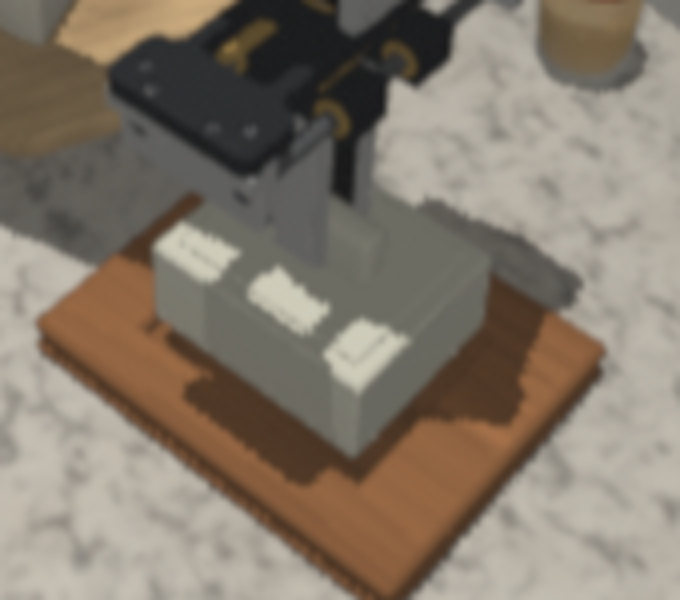

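```bash
python3 - <<'E'
from h import *
servo_line([.5082,-.2537,.105],rate=.05); sleep(.2); st()
print(servo_line([.5082,-.2537,.083],rate=.02,stop_force=4)); sleep(.2); st()
E
```

```text
t 24.72 [ 0.5082 -0.2537  0.105 ] gap 0.163 gf 30.0 F [-0.1  0.3 -3.1] M [0.06 0.11 0.  ]
True
t 25.79 [ 0.5081 -0.2536  0.086 ] gap 0.165 gf 30.0 F [-1.1  1.1  6.4] M [ 0.16  0.26 -0.  ]
```

Contact at exactly the seated height (0.086). Release and check.

```bash
python3 - <<'E'
from fit import *
np.set_printoptions(precision=4,suppress=True)
gripper_to(0.5); sleep(.1); st()
servo_line([.5082,-.2537,.2],rate=.12); go(.45,.1,.25,.305); st()
f=grab_frame("scene"); g=grab_frame("top")
for n,F in(("scene",f),("top",g)):
    d=outline_of(F,"cover")[0]; m=d["mask"].astype(np.float32)
    for zo in(.014,.022): print(n,zo,d["conf"],*fit([(F,m)],MODELS["cover"],(.507,-.254,.305),zo))
cv2.imwrite("pics/end.png",np.hstack([cv2.resize(f["color"][290:420,260:420],(492,400),interpolation=2),cv2.resize(g["color"][240:345,400:480],(305,400),interpolation=2)]))
E
```

```text
t 26.56 [ 0.5076 -0.2533  0.0855] gap 0.498 gf 0.0 F [ 0.2 -0.3 -0. ] M [ 0.08  0.13 -0.  ]
turn (np.float64(2.0289544669789246), 0.305)
t 29.5 [0.4501 0.0995 0.2498] gap 0.501 gf 0.0 F [ 0.2 -0.4 -0. ] M [-0.01  0.04  0.01]
scene 0.014 0.84 [ 0.5059 -0.256   0.3096] 0.03075396828353405
scene 0.022 0.84 [ 0.5023 -0.2602  0.2929] 0.054988663643598557
top 0.014 0.58 [ 0.5065 -0.2536  0.3169] 0.041206397116184235
top 0.022 0.58 [ 0.506  -0.2515  0.3149] 0.05048449710011482
```

View pics/end.png

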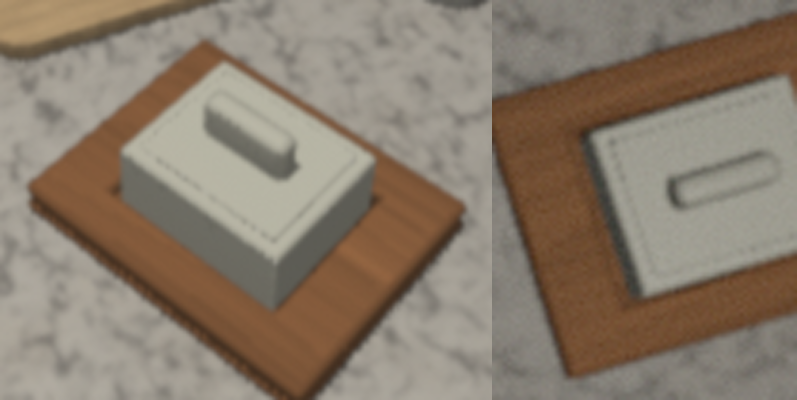

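The picture shows the cover level and sunk inside the step, centred on the dish (about pixel (345,348) in the scene view); the fit agrees best with the seated height.

```bash
python3 -c "
from workcell import *
print(finish_job())"
```

```text
the job is handed in; nothing more can be done
None
```

The cheese block is in the recess and the cover is down in the step around it, both set down gently and released; camera fits put both on centre with the cover at its seated height, and the job was handed in at about 30 s.

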